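# Tighten the drying-rack hub, then set and clamp its sprung leg

## Robot

A 6-joint arm with a two-finger parallel gripper is mounted at the origin on the work surface. World frame = base frame: x ahead of the robot, y to its left, z up, the work surface at z = 0. Lengths are in mm, angles in rad, forces in N, time in s.
With the tool pointing down it reaches from about 400 to 825 mm from the base axis. Payload 7 kg.
Tool frame: the origin (TCP) lies at the very end of the fingers, on their centre line; the grasp point (between the pads) lies 19 mm behind it; z points along the fingers, y is the line along which they close (so a half turn about z gives the same grasp; the last joint's range is limited). The gripper opens to 88 mm and grips with 3 to 60 N. Pads are 19 mm wide; open, the fingers measure 130 mm over their backs; the gripper's body (78 mm by 193 mm) begins 47 mm behind the grasp point.
Start: joints at [-0.902, 0.359, 0.012, 0, -1.224, -0.288], TCP at [250.845, -626.635, 226.561] pointing down, gripper open.
Joint ranges: [-3.07, 3.07], [-1.43, 2.12], [-1.02, 1.25], [-3.03, 1.67], [-3.05, -0], [-3.03, 3.03]. Speed limits (rad/s): [2.39, 2.39, 3.01, 3.14, 3.14, 3.14].

## Interface

Orientations are given as a unit quaternion [x, y, z, w].
In Python, from plant import bot gives the robot as it stands. Calls block until the motion is done:
- bot.move_ptp(position, orientation): joint-space move of the TCP to a pose.
- bot.line_to(position, velocity=150, ori=None): straight line of the TCP; ori=None keeps the orientation; velocity is the mean speed in mm/s.
- bot.move_joints(angles): joint-space move.
- bot.move_gripper(opening, force=None): finger opening in mm; force is the grip in N (None keeps the last); returns when the fingers have stopped.
- bot.pause(seconds).
- bot.solve_ik(position, orientation): joint angles nearest the present ones, or None.
- bot.read_state(): the state.
- bot.camera(name): name is "scene" or "side" or "wrist"; returns the picture (420x560x3 uint8, red, green, blue); there is no depth.
- bot.get_calibration(name): a dict with "fx", "fy", "cx", "cy" (pixels), "view" (4x4, takes a point from world to camera coordinates); the wrist camera has in their place "T_tool_cam" (4x4, takes a point from camera to tool coordinates, whose origin is the TCP and whose axes are the flange's). Camera axes: x right, y up, looking along -z (the intrinsics and any distortion apply to the point x, -y, -z); pixel columns grow to the right and rows downward; lengths in mm; the calibration is good to about 2 mm. The wrist camera is an equidistant fisheye: a pixel r from the principal point sees the ray r / f radians off the axis. A picture is of the moment at which its call begins: read the wrist's pose just before it. get_calibration takes no time and is no camera call.
A pose or a line that the arm cannot do raises bot.Unreachable and nothing moves.
- bot.close_job(): hands the job in; it is judged then, once.
The state is a dict: "t": time; "joint_pos": joint angles; "qvel": joint speeds; "tau": joint torques, N m; "tcp_pos": TCP position; "eef_rot": TCP orientation; "contact_force": force on the tool from outside, world axes, zero at the start; "moment": the same for the moment, N m; "width": finger opening in mm; "finger_force": force on a finger pad.
Only numpy, scipy, OpenCV 4.12 (cv2) and the standard library are available. Lean on these libraries where they do the work, as an engineer would, in place of code of your own. Each camera call takes 0.05 s, during which the arm holds its last target. There are 200 camera calls.

## Task

The leg unit of a drying rack lies on the folding table: first turn its three blue hub knobs clockwise, one after another, to their end stops. Then, with the red cam lever still open, pull the spring-loaded T-leg out until its yellow pointer is level with the red length mark, and pause there a moment; then squeeze the cam lever flat against the leg without letting the leg slip off the mark. Leave the mark and the other things on the table where they are, and finish while still holding: keep the gripper clamped on leg and lever, because the spring pulls the leg back in if you let go.

Things in the scene. Friction and masses are not known exactly. Their poses are not given: they have to be found in the camera images.
- unit: Leg unit, fixed to the table: grey hub 170 x 170 mm, flat top at 30 mm; an aluminium channel (52 mm wide, top edges at 62 mm) runs along its +y to 197 mm from the origin. Origin: hub centre on the table. z up, y = the way the leg pulls out (roughly to the robot's left), x = the cam lever's side (away from the robot). Yaw within 0.25 rad of the world axes.
- knob_a_grip (a point): Grip point of a blue hub knob (robot's side, end away from the leg), on its axis, 67 mm up. Disc 44 mm across with an upright bar, 42 mm long, 14 mm thick, 42 to 74 mm above the table: pinch it across the 14 mm. Knob axes are 84 to 95 mm apart. Bar's long direction, from above: (unit yaw + 0.75 - knob joint) rad counter-clockwise from world x.
- knob_b_grip (a point): Grip point of a blue hub knob (far side, end away from the leg), on its axis, 67 mm up. Disc 44 mm across with an upright bar, 42 mm long, 14 mm thick, 42 to 74 mm above the table: pinch it across the 14 mm. Knob axes are 84 to 95 mm apart. Bar's long direction, from above: (unit yaw + 0.75 - knob joint) rad counter-clockwise from world x.
- knob_c_grip (a point): Grip point of a blue hub knob (middle, nearest the leg), on its axis, 67 mm up. Disc 44 mm across with an upright bar, 42 mm long, 14 mm thick, 42 to 74 mm above the table: pinch it across the 14 mm. Knob axes are 84 to 95 mm apart. Bar's long direction, from above: (unit yaw + 0.75 - knob joint) rad counter-clockwise from world x.
- knob_a (a joint): Turn of knob_a in rad: grows clockwise seen from above; starts at 0 to 0.5; tight at its end stop at 1.5. Friction 0.05 N m; it stays where it is left and cannot come off.
- knob_b (a joint): Turn of knob_b in rad: grows clockwise seen from above; starts at 0 to 0.5; tight at its end stop at 1.5. Friction 0.05 N m; it stays where it is left and cannot come off.
- knob_c (a joint): Turn of knob_c in rad: grows clockwise seen from above; starts at 0 to 0.5; tight at its end stop at 1.5. Friction 0.05 N m; it stays where it is left and cannot come off.
- leg (a joint): How far the T-leg is pulled out of the channel, in m: 0 = fully in (its start), at most 0.085, along the unit's +y. A spring pulls it in with 6 to 7.5 N all the time, even with the cam lever closed (its locking pin is not in yet), so it must be held.
- leg_grip (a point): Point on the leg, 45 mm up, 9 mm hubward of the crossbar. White tube 22 mm wide, 24 tall; tube + closed lever reach 15 mm to either side (x). End crossbar: 150 mm across, 22 thick, 26 to 62 mm up. Gripper wide open (88 mm), centred here, closing along unit x, clears the open lever; its fingers pull the leg out by the crossbar's inner face, then closing them shuts the lever.
- lever (a joint): Angle of the red cam lever in rad: 0 = closed, flat against the side of the leg; 0.42 = fully open, its tip then 20 mm further out. Starts at 0.3 to 0.42. Stays where it is left; takes 2 to 3 N at the tip to move.
- lever_tip (a point): Tip of the red cam lever: a plate 48 mm long, 8 thick, 24 tall, centred 45 mm above the table, on the leg's +x side. It hinges on a vertical pin in a black collar on the leg, 54 mm hubward of the crossbar's inner face; closed, its tip ends 6 mm short of the crossbar.
- pointer (a point): Middle of the top of the yellow pointer, a fin 4 mm thick along the unit's y, standing on the leg and rising from the channel's open top to 78 mm above the table. It moves with the leg, 170 mm hubward of the crossbar's inner face.
- mark_top (a point): Middle of the top of the red length mark: a block 16 mm across, 8 mm along the unit's y, on the channel's far edge, top 78 mm above the table. Set at a different place each time; leave it there. The pointer is level with it when both have the same y in the unit's frame.
- mark (a joint): Where the length mark is set, in m on the leg joint's scale: pointer and mark are level when joint leg equals joint mark. Between 0.03 and 0.065.
- wrench: A bystander: steel wrench, 160 mm long, lying beside the hub on the unit's +x side. Leave alone.
- spare_foot: A bystander: black rubber foot, 40 mm across, 28 mm high, on the unit's -x side. Leave alone.
- dosing_cup: A bystander: blue dosing cup, 60 mm across, 50 mm high, on the unit's -x side by the hub. Leave alone.
- detergent: A bystander: white detergent bottle, 80 mm across, 210 mm high, beyond the end of the leg. Leave alone.
- stain_can: A bystander: orange can, 56 mm across, 150 mm high, beyond the end of the leg. Leave alone.
- lint_brush: A bystander: brush lying on the far part of the table. Leave alone.
- softener_jar: A bystander: amber jar, 76 mm across, 100 mm high, on the robot's right. Leave alone.

How it is judged:
By the outcome, as a careful person would: the job done as asked, in the order asked, and still so for the second after the job is handed in, while the arm keeps its last pose, push and grip.
It also fails if it takes over 72 s, if anything falls off the work surface, if the arm or the gripper's body presses on something with over 40 N, if the wrist force passes 120 N, or if a joint passes its speed limit or range.

## Working session

There is one attempt and no reset: what is moved stays moved. The work goes in short steps, each a Python script; the robot and the scene stay as the last script left them, time stands still between calls to the robot, and variables do not carry over. Pictures are saved under pics/ and viewed, at most 10 in all, crops included, and the job is handed in when it is done.

```bash
ls; mkdir -p pics
python3 - <<'E'
from plant import bot
import cv2,numpy as np
for n in ("scene","side"):
    cv2.imwrite(f"pics/{n}0.png",bot.camera(n)[:,:,::-1])
    c=bot.get_calibration(n);print(n,{k:(np.round(v,3).tolist()) for k,v in c.items()})
c=bot.get_calibration("wrist");print({k:(np.round(v,3).tolist()) for k,v in c.items()})
s=bot.read_state();print(s)
E
```

```text
pics
scene {'fx': 473.644, 'fy': 473.644, 'cx': 272.964, 'cy': 212.126, 'view': [[-0.15, 0.989, 0.0, 87.275], [-0.57, -0.086, 0.817, 261.884], [0.808, 0.122, 0.576, -1817.126], [0.0, 0.0, 0.0, 1.0]]}
side {'fx': 523.923, 'fy': 523.923, 'cx': 275.502, 'cy': 210.637, 'view': [[-0.887, -0.461, -0.022, 518.123], [0.226, -0.475, 0.85, -217.237], [-0.403, 0.749, 0.526, -1241.425], [0.0, 0.0, 0.0, 1.0]]}
{'fx': 325.192, 'fy': 325.192, 'cx': 283.411, 'cy': 211.194, 'T_tool_cam': [[0.0, 0.957, 0.292, 79.863], [1.0, -0.0, -0.0, 0.736], [-0.0, 0.292, -0.957, -157.441], [0.0, 0.0, 0.0, 1.0]]}
{'t': 0.1, 'joint_pos': array([-9.01875791e-01,  3.59285726e-01,  1.11357747e-02, -3.12141934e-04,
       -1.22410649e+00, -2.88075364e-01]), 'qvel': array([-0.00086086,  0.00019793,  0.00053392,  0.00094018, -0.00127412,
       -0.00105557]), 'tau': array([-1.60344749e-03, -5.84160340e+01,  2.93753529e+01,  7.01553494e+00,
        1.01760085e-02, -5.83852352e-05]), 'tcp_pos': array([ 250.69068975, -626.23606965,  225.72843398]), 'eef_rot': array([-1.89221629e-01,  9.81934122e-01,  7.15631695e-04, -2.05887313e-04]), 'contact_force': array([-0.16898163, -0.07630062,  0.39051006]), 'moment': array([-0.02753141, -0.03775894,  0.08382855]), 'finger_force': 0.0, 'width': 88.03427246893344}
```

View pics/scene0.png

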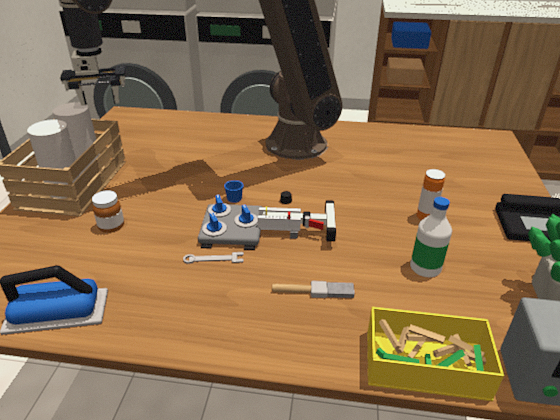

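View pics/side0.png

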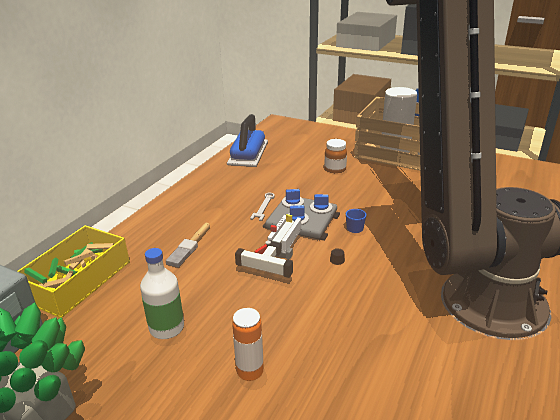

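The scene view shows the hub at about (232,225) with the leg running right to the crossbar at (331,220). The side view shows the same layout. The wrench, cup, foot and can are all clear of the unit. Next I'll get a rough position and look from above with the wrist camera.

```bash
cat > h.py <<'E'
from plant import bot
import cv2,numpy as np
from scipy.spatial.transform import Rotation as R
def q(a): return np.array([np.cos(a/2),np.sin(a/2),0,0])   # tool down, tool x at world angle a; closing axis at a-90deg
def pose():
    s=bot.read_state(); return np.array(s["tcp_pos"]),np.array(s["eef_rot"])
def ray(name,uv,ps=None):
    c=bot.get_calibration(name); d=(np.array(uv,float)-[c["cx"],c["cy"]])/c["fx"]
    if name=="wrist":
        r=np.hypot(*d); v=np.array([d[0]/r*np.sin(r),-d[1]/r*np.sin(r),-np.cos(r)]) if r>0 else np.array([0,0,-1.])
        T=np.array(c["T_tool_cam"]); M=R.from_quat(ps[1]).as_matrix()
        return M@T[:3,3]+ps[0], M@T[:3,:3]@v
    V=np.array(c["view"]); v=np.array([d[0],-d[1],-1.])
    return -V[:3,:3].T@V[:3,3], V[:3,:3].T@v
def at(name,uv,z,ps=None):
    o,v=ray(name,uv,ps); return o+v*(z-o[2])/v[2]
def wproj(P,ps):
    c=bot.get_calibration("wrist");T=np.array(c["T_tool_cam"]); M=R.from_quat(ps[1]).as_matrix()
    p=T[:3,:3].T@(M.T@(np.array(P)-ps[0])-T[:3,3]); th=np.arctan2(np.hypot(p[0],p[1]),-p[2]); n=np.hypot(p[0],p[1])
    return np.array([c["cx"]+c["fx"]*th*p[0]/n, c["cy"]-c["fy"]*th*p[1]/n])
E
python3 - <<'E'
from h import *
print("hub",at("scene",(232,225),30),"bar",at("scene",(331,205),62),at("side",(265,262),62))
h=at("scene",(232,225),30)
t=[h[0]+20,h[1]+90,260]
for a in (-2.76,3.14,2.8):
    print(a,bot.solve_ik(t,q(a)))
bot.move_ptp(t,q(3.14)); bot.pause(.3)
ps=pose(); im=bot.camera("wrist"); cv2.imwrite("pics/w1.png",im[:,:,::-1]); np.savez("w1.npz",p=ps[0],q=ps[1]); print(ps,bot.read_state()["t"])
E
```

```text
hub [ 584.50277402 -117.16399343   30.        ] bar [489.00895919 155.18813205  62.        ] [523.6202632  169.56523751  62.        ]
-2.76 [ 0.27762262  0.22512473 -0.09793394  0.         -1.24773766 -1.4668263 ]
3.14 [ 0.27762262  0.22512473 -0.09793394  0.         -1.24773766 -1.8500116 ]
2.8 [ 0.27762262  0.22512473 -0.09793394  0.         -1.24773766 -2.1900116 ]
(array([604.48638242, -27.52805355, 259.9644068 ]), array([ 1.05955381e-03,  9.99999438e-01, -1.01973857e-05, -3.73771064e-05])) 2.925
```

View pics/w1.png

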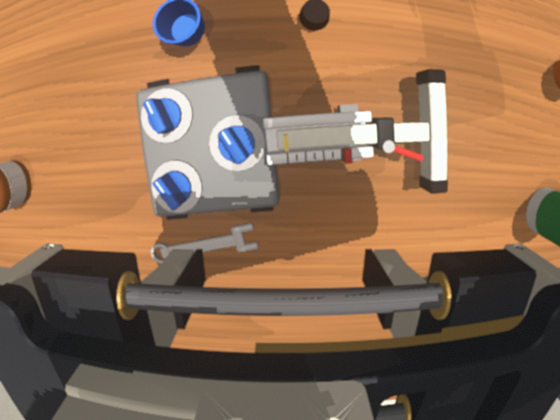

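The wrist view has everything in it: knobs near (163,117), (237,145) and (172,190), the yellow pointer at (286,142), the red mark at (347,154), the lever at (405,153) and the crossbar at about x=434. Next I'll rectify it to metric planes.

Run:
```python
from h import *
d=np.load("w1.npz");ps=(d["p"],d["q"]);im=cv2.imread("pics/w1.png")
for n,uv,z in [("hubcorners",[(139,92),(266,72),(278,207),(155,215)],30),("bar",[(432,71),(436,190)],62),("ptr",[(286,142)],78),("mark",[(347,154)],78)]:
    for p in uv: print(n,np.round(at("wrist",p,z,ps),1))
def rect(x0,y0,w,h,z,s):
    mp=np.array([[wproj((x0+j/s,y0+i/s,z),ps) for i in range(int(w*s))] for j in range(int(h*s))],np.float32)
    return cv2.remap(im,mp,None,cv2.INTER_CUBIC)
# left: z=74 hub region ; right z=78 leg
A=rect(470,-225,160,200,74,2.5); B=rect(470,-65,160,200,78,2.5)
cv2.imwrite("pics/rect1.png",np.hstack([A,B]))
```

```text
hubcorners [ 486.8 -206.9   30. ]
hubcorners [472.7 -47.1  30. ]
hubcorners [637.  -33.8  30. ]
hubcorners [ 647.4 -196.5   30. ]
bar [464.9 143.6  62. ]
bar [606.2 157.7  62. ]
ptr [552.7 -24.3  78. ]
mark [564.7  40.3  78. ]Traceback (most recent call last):
  File "<stdin>", line 9, in <module>
  File "<stdin>", line 6, in rect
  File "h.py", line 18, in wproj
    c=bot.get_calibration("wrist");T=np.array(c["T_tool_cam"]); M=R.from_quat(ps[1]).as_matrix()
ValueError: time passes only in moves, steps and waits
```

```bash
python3 - <<'E'
s=open('h.py').read()
s=s.replace('bot.get_calibration(name)','cal(name)').replace('bot.get_calibration("wrist")','cal("wrist")')
s=s.replace("def q(a)","from functools import lru_cache\n@lru_cache(None)\ndef cal(n): return bot.get_calibration(n)\ndef q(a)",1)
s+='''
def rect(im,ps,x0,y0,w,h,z,s):
    mp=np.array([[wproj((x0+j/s,y0+i/s,z),ps) for i in range(int(w*s))] for j in range(int(h*s))],np.float32)
    return cv2.remap(im,mp,None,cv2.INTER_CUBIC)
'''
open('h.py','w').write(s)
E
python3 - <<'E'
from h import *
d=np.load("w1.npz");ps=(d["p"],d["q"]);im=cv2.imread("pics/w1.png")
# left: z=74 hub region ; right z=78 leg
A=rect(im,ps,470,-225,160,200,74,2.5); B=rect(im,ps,470,-65,160,200,78,2.5)
cv2.imwrite("pics/rect1.png",np.hstack([A,B]))
E
```

```text
(no output)
```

View pics/rect1.png

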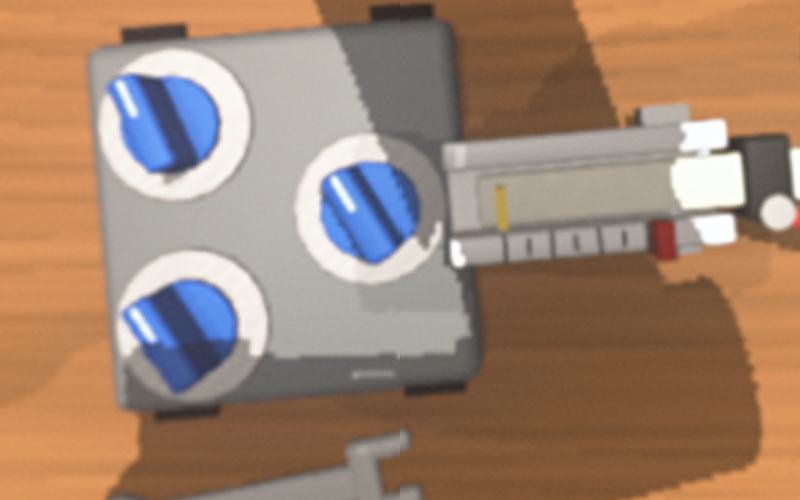

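Bar directions read about 0.39, 0.6 and 0.6 rad for a, b and c. The knob axes come out 90 to 95 mm apart, which fits the spec. Unit yaw is about 0.09, the hub centre about (562,-121), and the mark sits about 63 mm ahead of the pointer. I'll start with knob a.

```bash
cat >> h.py <<'E'
YAW=0.09
def knob(x,y,th,op=36):
    a0=np.pi+th; a1=np.pi+YAW+.75-1.5-.12
    bot.move_gripper(op,25)
    bot.move_ptp([x,y,110],q(a0)); bot.line_to([x,y,48],120)
    bot.move_gripper(5,25); s=bot.read_state(); print("grip",s["width"],s["finger_force"])
    n=4
    for k in range(1,n+1):
        a=a0+(a1-a0)*k/n; bot.move_ptp([x,y,48],q(a)); s=bot.read_state()
        print(np.round(s["contact_force"],1),np.round(s["moment"],2),round(s["width"],1),np.round(s["tcp_pos"],1))
    bot.pause(.2); s=bot.read_state(); x_=R.from_quat(s["eef_rot"]).apply([1,0,0]); print("yaw",np.arctan2(x_[1],x_[0]),"cmd",a1)
    bot.move_gripper(op); bot.line_to([x,y,110],200); print("t",bot.read_state()["t"])
E
python3 - <<'E'
from h import *
knob(519,-169,0.40)
E
```

```text
grip 13.5623097651605 24.965123534202576
[ 1.7 -8.9 -0.3] [-3.07 -0.66 -0.04] 14.1 [ 519.8 -170.3   48.7]
[ 1.6 -7.8 -1.4] [-2.91 -0.72 -0.03] 13.9 [ 519.9 -170.2   48.7]
[ 2.3 -7.1 -1.4] [-2.84 -0.73 -0.03] 13.5 [ 519.9 -170.2   48.7]
[ 1.6 -6.8  1.2] [-2.34 -0.4   0.6 ] 15.0 [ 519.7 -170.    48.8]
yaw 2.3631672572978477 cmd 2.361592653589793
t 8.7833
```

Knob a reached its stop: the moment rose to 0.6 N m. The side force shows the true position is about 1.5 mm further along -y. Now knobs b and c.

Run:
```python
from h import *
knob(609,-163,0.6)
knob(557.3,-83.5,0.6,27)
bot.move_ptp([566,-30,170],q(np.pi)); bot.pause(.3)
ps=pose(); im=bot.camera("wrist"); bgr=im[:,:,::-1].copy(); cv2.imwrite("pics/w2.png",bgr); np.savez("w2.npz",p=ps[0],q=ps[1])
A=rect(bgr,ps,470,-225,160,200,74,2.5); B=rect(bgr,ps,470,-65,160,200,78,2.5)
cv2.imwrite("pics/rect2.png",np.hstack([A,B])); print(bot.read_state()["t"])
```

```text
grip 13.872447232308442 24.987293779850006
[-0.7  1.7  6.4] [ 0.74  0.6  -0.03] 14.0 [ 609.3 -162.8   48.6]
[-1.7  2.8  5.9] [ 1.07  0.57 -0.04] 13.9 [ 609.2 -162.6   48.5]
[-1.   4.2  5.9] [ 1.33  0.59 -0.04] 14.0 [ 609.3 -162.5   48.6]
[0.8 3.  4.7] [ 1.   -0.28  0.68] 15.3 [ 609.8 -162.7   48.6]
yaw 2.3667823085444444 cmd 2.361592653589793
t 14.375
grip 13.679874550147302 24.925991892814636
[-2.9  4.2  7. ] [ 1.6   1.21 -0.01] 13.8 [557.4 -83.   48.8]
[-2.6  5.   6.3] [ 1.85  1.24 -0.09] 13.9 [557.5 -82.9  48.8]
[-3.7  5.5  6.3] [ 1.97  1.18 -0.11] 13.5 [557.5 -82.8  48.8]
[-1.3  3.6  5.1] [1.01 0.4  0.62] 15.1 [558.1 -83.2  48.8]
yaw 2.367386421225615 cmd 2.361592653589793
t 19.85
20.9
```

View pics/rect2.png

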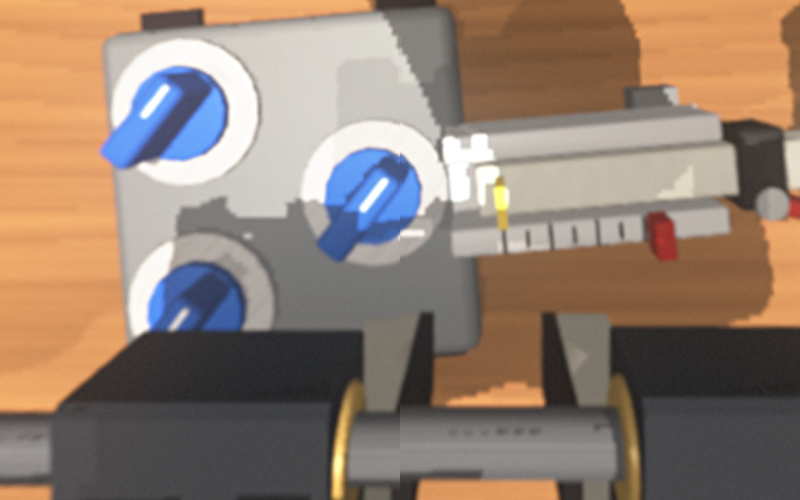

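All three bars are now parallel at the end-stop angle. The pointer is at (502,190) and the mark at about (665,235). I'll take one more frame from above the mark and make unit-aligned zooms.

Run:
```python
from h import *
bot.move_gripper(88); bot.move_ptp([566,40,170],q(np.pi)); bot.pause(.3)
ps=pose(); bgr=bot.camera("wrist")[:,:,::-1].copy(); cv2.imwrite("pics/w3.png",bgr); np.savez("w3.npz",p=ps[0],q=ps[1])
d=np.load("w2.npz"); O=np.array([562,-121.]); c,s=np.cos(YAW),np.sin(YAW); out=[]
for im,p in ((cv2.imread("pics/w2.png"),(d["p"],d["q"])),(bgr,ps)):
    # unit frame: cols y 85..185, rows x -15..35, 8 px/mm
    mp=np.array([[wproj((O[0]+c*u-s*v,O[1]+s*u+c*v,78),p) for v in 85+np.arange(800)/8] for u in -10+np.arange(296)/8],np.float32)
    out.append(cv2.remap(im,mp,None,cv2.INTER_CUBIC))
cv2.imwrite("pics/zoom.png",np.vstack(out)); print(ps,bot.read_state()["t"])
```

```text
(array([565.96229755,  39.24556392, 169.99584899]), array([ 5.37223578e-04,  9.99999855e-01, -1.57936627e-05, -1.80691636e-05])) 22.7417
```

View pics/zoom.png

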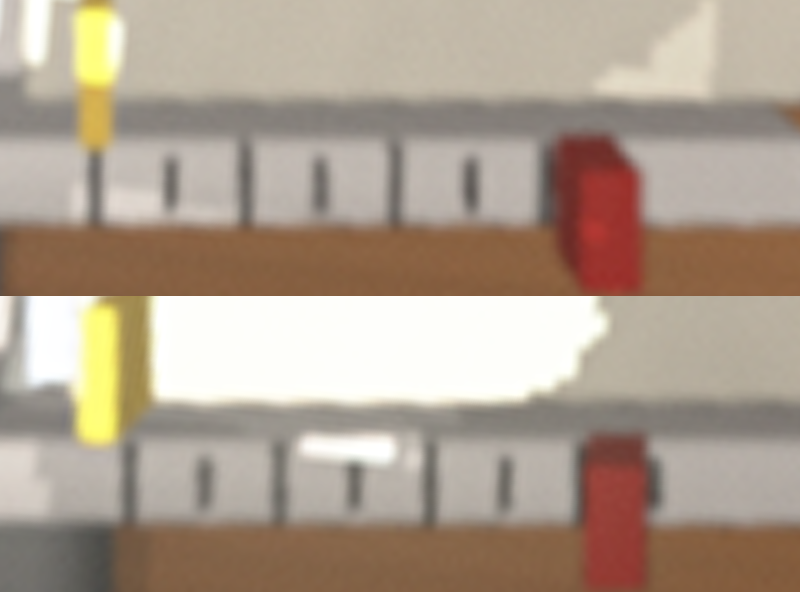

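View pics/w3.png

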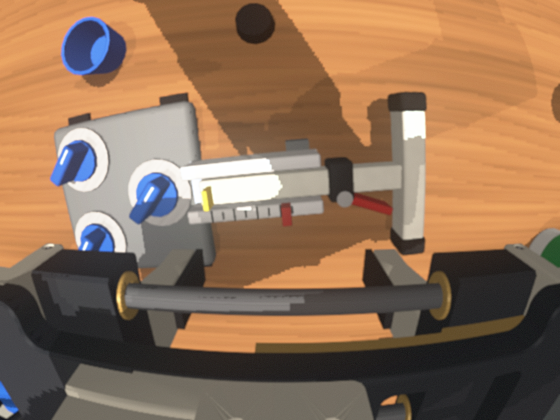

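The top row of the zoom has the pointer top at about column 95 and the mark top at 578–641. The lower row has them at about 97 and 584–648. At 8 px/mm that is 64–65 mm, and the 10 mm ticks confirm the scale. w3 shows all three knobs turned, and the crossbar inner face at column ~390. I'll tighten the numbers with red and yellow profiles.

Run:
```python
import cv2,numpy as np
z=cv2.imread("pics/zoom.png").astype(float); b,g,r=cv2.split(z)
def cr(p):
    h=p.max()/2; i=np.where(p>h)[0]; l,R=i[0],i[-1]
    L=l-(p[l]-h)/(p[l]-p[l-1]) if l>0 else l; return round(L,1),round(R+(p[R]-h)/(p[R]-p[R+1]),1)
for off in (0,296):
    for rows in ((180,220),(220,260),(260,290)): print("mark",off,rows,cr(np.clip((r-(g+b)/2)[off+rows[0]:off+rows[1],540:700].mean(0)-30,0,None)), "+540")
    for rows in ((20,50),(50,80),(90,110),(110,130),(130,145)): print("ptr",off,rows,cr((np.minimum(r,g)-b)[off+rows[0]:off+rows[1],50:180].mean(0)),"+50")
```

```text
mark 0 (180, 220) (np.float64(33.4), np.float64(97.5)) +540
mark 0 (220, 260) (np.float64(34.1), np.float64(102.2)) +540
mark 0 (260, 290) (np.float64(34.9), np.float64(105.2)) +540
ptr 0 (20, 50) (np.float64(25.1), np.float64(57.8)) +50
ptr 0 (50, 80) (np.float64(25.4), np.float64(60.8)) +50
ptr 0 (90, 110) (np.float64(28.5), np.float64(60.9)) +50
ptr 0 (110, 130) (np.float64(29.2), np.float64(61.0)) +50
ptr 0 (130, 145) (np.float64(29.6), np.float64(60.6)) +50
mark 296 (180, 220) (np.float64(45.9), np.float64(103.3)) +540
mark 296 (220, 260) (np.float64(43.0), np.float64(105.4)) +540
mark 296 (260, 290) (np.float64(42.1), np.float64(106.7)) +540
ptr 296 (20, 50) (np.float64(33.0), np.float64(72.8)) +50
ptr 296 (50, 80) (np.float64(33.1), np.float64(73.0)) +50
ptr 296 (90, 110) (np.float64(28.0), np.float64(72.5)) +50
ptr 296 (110, 130) (np.float64(26.3), np.float64(71.7)) +50
ptr 296 (130, 145) (np.float64(27.5), np.float64(68.5)) +50
```

Run:
```python
from h import *
d=np.load("w3.npz");ps=(d["p"],d["q"]); O=np.array([562,-121.]); c,s=np.cos(YAW),np.sin(YAW)
def U(P): dx,dy=P[:2]-O; return np.round([c*dx+s*dy,-s*dx+c*dy],1)
for n,uv,z in (("capA",(407,93),62),("capB",(408,252),62),("tubeT",(378,164),57),("tubeB",(379,189),57),("inner",(391,140),62),("inner",(396,225),62),("levtip",(392,210),57)): print(n,U(at("wrist",uv,z,ps)))
y=251.9; P=O+[-s*y,c*y]; A=YAW-np.pi/2; 
print(P,bot.solve_ik([*P,26],q(A)), bot.solve_ik([O[0]-s*325,O[1]+c*325,26],q(A)))
```

```text
capA [-74.7 272.3]
capB [ 69.8 272.7]
tubeT [-14.2 244.5]
tubeB [  8.1 244.9]
inner [-35.  255.5]
inner [ 41.4 259.5]
levtip [ 28.5 257.1]
[539.35959346 129.88049345] [ 0.58931668  0.37685635 -0.49247315  0.         -0.70146683 -0.49931668] [ 0.70667862  0.39661515 -0.45785915  0.         -0.71632202 -0.61667862]
```

The leg axis sits at unit x of about -2.6 and the crossbar top at about 278, which fits the prediction. Now I'll descend around the leg and feel for the crossbar.

```bash
cat >> h.py <<'E'
O=np.array([562,-121.]); UX=np.array([np.cos(YAW),np.sin(YAW)]); UY=np.array([-np.sin(YAW),np.cos(YAW)]); A=YAW-np.pi/2
def W(u,v,z): return [*(O+u*UX+v*UY),z]
def st():
    s=bot.read_state(); p=s["tcp_pos"][:2]-O; f=s["contact_force"][:2]
    return p@UX,p@UY,f@UX,f@UY,s
E
python3 - <<'E'
from h import *
bot.move_ptp(W(-2.6,251.5,110),q(A)); bot.line_to(W(-2.6,251.5,27),120); bot.pause(.1)
z=st(); print(np.round(z[:4],2),z[4]["contact_force"]); f0=z[3]; v=251.5
while v<262:
    v+=.7; bot.line_to(W(-2.6,v,27),20); z=st(); print(round(v,1),np.round(z[:4],2))
    if z[3]-f0<-7.5: break
print(z[4]["t"],z[4]["width"],z[4]["tcp_pos"])
E
```

```text
[-1.9700e+00  2.5177e+02 -1.3000e-01  9.6000e-01] [-0.21710574  0.94867357 -0.17174941]
252.2 [-2.3400e+00  2.5237e+02  5.2000e-01  2.5000e-01]
252.9 [-2.5600e+00  2.5297e+02  6.0000e-02  3.3000e-01]
253.6 [ -2.67 253.18   0.34  -3.72]
254.3 [ -2.69 253.69   1.51  -5.64]
255.0 [ -2.71 254.28   2.02  -7.3 ]
26.2667 87.82074805149841 [536.44591211 132.00908259  27.0174725 ]
```

Run:
```python
from h import *
bot.pause(.3); print(np.round(st()[:4],2))
for L in (20,45,64.6):
    bot.line_to(W(-2.6,253.3+L+.6,27),40); bot.pause(.25); z=st(); print(L,np.round(z[:4],2),z[4]["tcp_pos"])
im={n:bot.camera(n)[:,:,::-1].copy() for n in ("side","scene","wrist")}
for n in im: cv2.imwrite(f"pics/{n}5.png",im[n])
def crop(n,P,w=40,h=30,k=10):
    V=np.array(cal(n)["view"]); p=V[:3,:3]@P+V[:3,3]; u=int(cal(n)["cx"]-cal(n)["fx"]*p[0]/p[2]); v=int(cal(n)["cy"]+cal(n)["fy"]*p[1]/p[2])
    return cv2.resize(im[n][v-h//2:v+h//2,u-w//2:u+w//2],None,fx=k,fy=k,interpolation=cv2.INTER_CUBIC)
P=np.array(W(5,161,78))
top=np.hstack([crop("side",P),crop("scene",P)])
bot_=cv2.resize(im["wrist"],(400,300)); bot_=np.hstack([bot_,crop("side",np.array(W(0,250,60)),120,90,1).repeat(3,0).repeat(3,1)[:300,:400] if 0 else cv2.resize(crop("side",np.array(W(0,270,60)),120,90,1),(400,300))])
cv2.imwrite("pics/m5.png",np.vstack([top,bot_])); print(bot.read_state()["t"])
```

```text
[ -2.7  254.29   1.28  -5.1 ]
20 [ -2.64 273.28   1.63  -4.96] [534.81308576 150.93852142  27.01359162]
45 [ -2.6  298.18   2.17  -4.76] [532.61398331 175.74240709  27.00507167]
64.6 [ -2.55 317.73   1.99  -6.51] [530.89989162 195.21645824  27.01345858]
29.5083
```

View pics/m5.png

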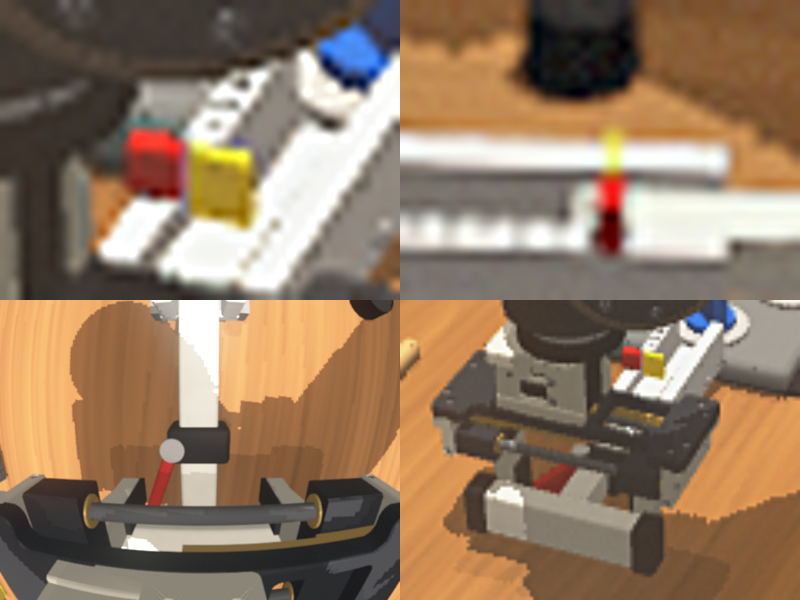

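The montage shows the fingers hooked behind the crossbar and the leg out. Yellow and red are nearly level: scene crop columns ~614 and ~611, side crop with yellow just right of red. I'll check it by projecting a model of the two blocks into both cameras.

Run:
```python
from h import *
from scipy.optimize import least_squares
# block model rendering: fit v of pointer and mark separately in each camera by blob centroid of projected convex hull (z 64..78)
def proj(n,P):
    V=np.array(cal(n)["view"]); p=np.asarray(P)@V[:3,:3].T+V[:3,3]
    return np.c_[cal(n)["cx"]-cal(n)["fx"]*p[:,0]/p[:,2], cal(n)["cy"]+cal(n)["fy"]*p[:,1]/p[:,2]]
def box(u0,u1,v,dv,z0): return np.array([W(u,v+d,z) for u in(u0,u1) for d in(-dv,dv) for z in(z0,78)])
def cen(n,B):
    h=cv2.convexHull(proj(n,B).astype(np.float32)); M=cv2.moments(h); return np.array([M["m10"],M["m01"]])/M["m00"],h[:,0].min(0),h[:,0].max(0)
for n in ("side","scene"):
    im=cv2.imread(f"pics/{n}5.png").astype(float); b,g,r=cv2.split(im)
    c0=proj(n,[W(5,161,78)])[0].astype(int); sl=np.s_[c0[1]-12:c0[1]+13,c0[0]-15:c0[0]+15]
    wy=np.clip((np.minimum(r,g)-b)[sl]-60,0,None); wr=np.clip((r-np.maximum(g,b))[sl]-60,0,None); wr[wy>30]=0
    yy,xx=np.mgrid[sl]
    for nm,w,(u0,u1,dv,z0) in (("ptr",wy,(-13,8,2,62)),("mark",wr,(10.5,26.5,4,62))):
        c=np.array([(w*xx).sum(),(w*yy).sum()])/w.sum(); i=w>w.max()*.4
        m,lo,hi=cen(n,box(u0,u1,161.4,dv,z0))
        dvdp=proj(n,[W(5,171,74)])[0]-proj(n,[W(5,161,74)])[0]
        print(n,nm,"obs",c.round(2),(xx[i].min(),yy[i].min(),xx[i].max(),yy[i].max()),"model",m.round(2),lo.round(1),hi.round(1),"px per 10mm",dvdp.round(2))
```

```text
side ptr obs [279.62 229.31] (np.int64(277), np.int64(227), np.int64(282), np.int64(228)) model [281.11 230.65] [277.1 227. ] [285.1 234.3] px per 10mm [-1.42  1.97]
side mark obs [272.89 226.89] (np.int64(271), np.int64(225), np.int64(275), np.int64(227)) model [273.82 229.12] [270.4 225.3] [277.2 233. ] px per 10mm [-1.42  1.97]
scene ptr obs [288.66 207.66] (np.int64(288), np.int64(207), np.int64(289), np.int64(210)) model [288.89 210.29] [288.  205.8] [289.8 214.8] px per 10mm [3.58 0.12]
scene mark obs [288.69 213.24] (np.int64(288), np.int64(212), np.int64(289), np.int64(214)) model [288.64 214.61] [287.1 210.5] [290.2 218.7] px per 10mm [3.58 0.12]
```

The pointer reads 0 to 0.8 mm short, so I'll nudge it 0.4 mm, pause, then squeeze.

Run:
```python
from h import *
bot.line_to(W(-2.6,253.3+64.6+1.0,27),20); bot.pause(1.2); z=st(); print(np.round(z[:4],2))
for w,f in ((60,10),(45,15),(20,30),(20,45)):
    bot.move_gripper(w,f); z=st(); print(w,np.round(z[:4],2),z[4]["width"],z[4]["finger_force"],z[4]["t"])
bot.pause(.5); z=st(); print(np.round(z[:4],2),z[4]["width"],z[4]["finger_force"])
im={n:bot.camera(n)[:,:,::-1].copy() for n in ("side","scene","wrist")}
for n in im: cv2.imwrite(f"pics/{n}6.png",im[n])
cr=[cv2.resize(im["side"][215:245,260:300],(400,300),interpolation=cv2.INTER_CUBIC),cv2.resize(im["scene"][197:227,269:309],(400,300),interpolation=cv2.INTER_CUBIC)]
cv2.imwrite("pics/m6.png",np.vstack([np.hstack(cr),np.hstack([cv2.resize(im["wrist"],(400,300)),cv2.resize(im["scene"][180:255,260:360],(400,300))])]))
for n in ("side","scene"):
    b,g,r=cv2.split(im[n].astype(float)); c0={"side":(277,228),"scene":(289,210)}[n]; sl=np.s_[c0[1]-12:c0[1]+13,c0[0]-15:c0[0]+15]; yy,xx=np.mgrid[sl]
    wy=np.clip((np.minimum(r,g)-b)[sl]-60,0,None); wr=np.clip((r-np.maximum(g,b))[sl]-60,0,None); wr[wy>30]=0
    for w in (wy,wr): print(n,(w*xx).sum()/w.sum(),(w*yy).sum()/w.sum())
```

```text
[ -2.58 317.94   2.61  -7.21]
60 [ -1.99 317.97   7.7   -8.16] 60.09448972823239 5.632362999022007 31.6583
45 [ -0.48 318.66  10.35  -7.97] 44.84667842997545 5.9517251281795325 32.1917
20 [  3.39 320.36  23.68  -7.11] 28.913000147484492 32.22075136844069 32.6167
20 [  3.15 320.28  22.37  -7.22] 28.413953367530414 48.30336831277236 32.8333
[  3.15 320.29  22.45  -6.73] 28.001552366965786 48.30577986314893
side 279.43596161869004 229.43971631205673
side 272.4403623553095 227.22999496728735
scene 289.3919694072658 208.10133843212236
scene 288.7475247524753 213.33069306930693
```

View pics/m6.png

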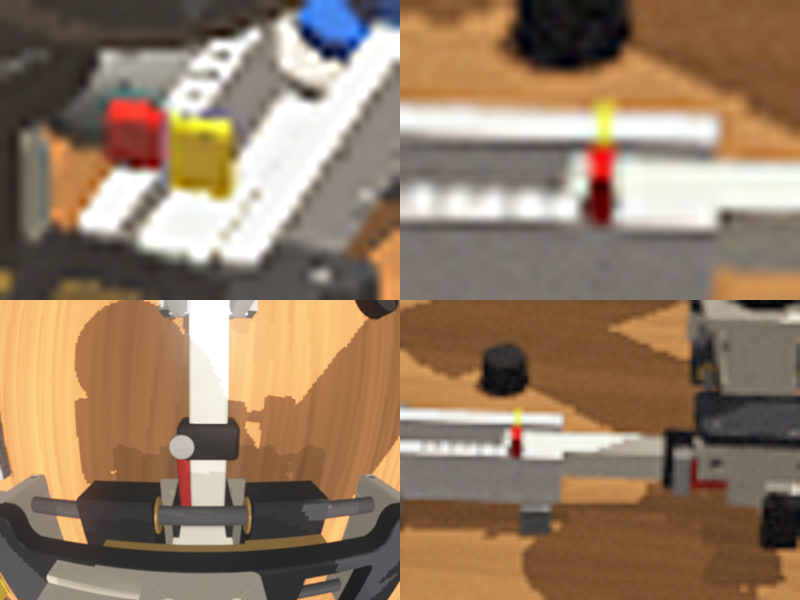

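The lever is flat and the grip is firm at 28 mm. Squeezing shifted the compliant arm sideways by 5.7 mm, and the leg went about 2 mm too far (scene column 288.7→289.4). Still clamped, I'll relieve the side load and bring the leg back to level.

Run:
```python
from h import *
def meas():
    acc=[]
    for k in range(2):
        b,g,r=cv2.split(bot.camera("scene")[:,:,::-1].astype(float)); sl=np.s_[198:223,274:304]; yy,xx=np.mgrid[sl]
        wy=np.clip((np.minimum(r,g)-b)[sl]-60,0,None); wr=np.clip((r-np.maximum(g,b))[sl]-60,0,None); wr[wy>30]=0
        acc.append([(w*xx).sum()/w.sum() for w in(wy,wr)])
    return np.mean(acc,0)
bot.line_to(W(3.0,319.0,27),15); bot.pause(.4); z=st(); print(np.round(z[:4],2),z[4]["width"],z[4]["finger_force"])
v=319.0
for k in range(3):
    e=318.15-z[1]
    if abs(e)<.25: break
    v+=e; bot.line_to(W(3.0,v,27),10); bot.pause(.4); z=st(); print(round(v,2),np.round(z[:4],2),z[4]["width"],z[4]["finger_force"],z[4]["t"])
print(meas())
```

```text
[ 3.150e+00  3.182e+02  1.400e-01 -6.920e+00] 28.122671597985747 53.72041426599026
[288.44820642 288.80790065]
```

Run:
```python
from h import *
ps=pose(); z=st(); now=bot.camera("wrist")[:,:,::-1].copy(); cv2.imwrite("pics/wrist7.png",now)
w5=cv2.imread("pics/wrist5.png"); w6=cv2.imread("pics/wrist6.png")
# template: pin + collar in wrist5 (pin about (241,210) full-res)
T=w5[165:228,226:325]
def match(im):
    m=cv2.matchTemplate(im,T,cv2.TM_CCOEFF_NORMED); _,s,_,(x,y)=cv2.minMaxLoc(m)
    sub=lambda a,b,c:(a-c)/(2*(a-2*b+c))
    return np.array([x+sub(*m[y,x-1:x+2]),y+sub(*m[y-1:y+2,x])])+[15,45],s   # pin pixel-ish
qc=q(A)
for n,im,p in (("w5",w5,(np.array([530.90,195.216,27.013]),qc)),("w6",w6,(np.array(W(3.15,320.29,27)),ps[1])),("now",now,ps)):
    uv,s=match(im); P=at("wrist",uv,60,p)[:2]-O; print(n,uv.round(2),round(s,3),"unit",np.round([P@UX,P@UY],2))
x=R.from_quat(ps[1]).apply([1,0,0]); print("tool yaw err",np.arctan2(x[1],x[0])-A, np.round(z[:4],2))
d=np.load("w3.npz"); P=at("wrist",(345,199),60,(d["p"],d["q"]))[:2]-O; print("w3 pin",P@UX,P@UY)
t=now[150:235,200:345]; t5=w5[150:235,200:345]; cv2.imwrite("pics/m7.png",cv2.resize(np.vstack([t5,t]),None,fx=3.4,fy=3.4,interpolation=cv2.INTER_CUBIC))
```

```text
w5 [241.   209.96] 1.0 unit [ 13.28 276.73]
w6 [254.55 204.92] 0.994 unit [ 13.46 277.22]
now [255.06 204.92] 0.994 unit [ 13.31 275.38]
tool yaw err 0.0002451122770708025 [ 3.1300e+00  3.1822e+02 -2.8000e-01 -6.6700e+00]
w3 pin 15.22542287852948 213.76303778561086
```

View pics/m7.png

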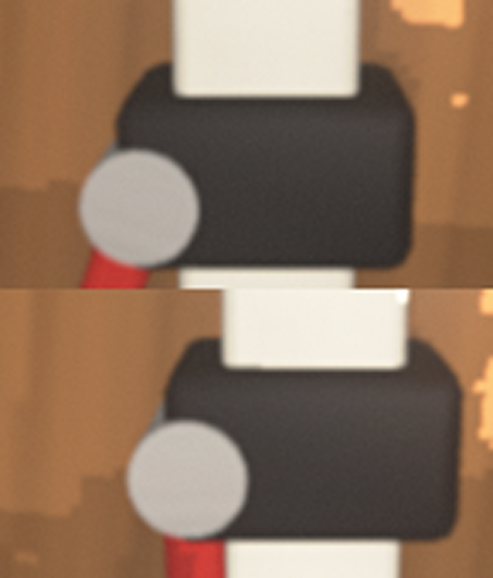

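The pin match is precise. The leg now sits 1.35 mm hubward of the pre-squeeze position, and the lever is flat along the tube. I want pin v of about 277.0, so I'll move +1.6 mm while clamped.

Run:
```python
from h import *
w5=cv2.imread("pics/wrist5.png"); T=w5[165:228,226:325]
def pin():
    ps=pose(); im=bot.camera("wrist")[:,:,::-1].copy()
    m=cv2.matchTemplate(im,T,cv2.TM_CCOEFF_NORMED); _,s,_,(x,y)=cv2.minMaxLoc(m)
    sub=lambda a,b,c:(a-c)/(2*(a-2*b+c))
    P=at("wrist",np.array([x+sub(*m[y,x-1:x+2]),y+sub(*m[y-1:y+2,x])])+[15,45],60,ps)[:2]-O; return P@UY
v=319+1.6
for k in range(3):
    bot.line_to(W(3.0,v,27),10); bot.pause(.5); p=pin(); z=st(); print(round(v,2),round(p,2),np.round(z[:4],2),z[4]["width"],z[4]["finger_force"],z[4]["t"])
    if abs(277-p)<.2: break
    v+=277-p
o=[]
for n in range(3):
    b,g,r=cv2.split(bot.camera("scene")[:,:,::-1].astype(float)); sl=np.s_[198:223,274:304]; yy,xx=np.mgrid[sl]
    wy=np.clip((np.minimum(r,g)-b)[sl]-60,0,None); wr=np.clip((r-np.maximum(g,b))[sl]-60,0,None); wr[wy>30]=0
    o.append([(w*xx).sum()/w.sum() for w in(wy,wr)])
print(np.mean(o,0)); bot.pause(.5); print(pin())
```

```text
320.6 276.96 [ 3.150e+00  3.198e+02 -2.800e-01 -7.290e+00] 28.06713749554472 53.71092528104782 35.4167
[289.07335856 288.76039711]
276.96608068045
```

Pointer and mark are level (difference 0.31 px against 0.25 px expected), and the leg is steady with the lever flat. Handing in.

```bash
python3 -c "
from plant import bot
print(bot.close_job())"
```

```text
the job is handed in; nothing more can be done
None
```

I handed the job in at about 36 s of the 72 s allowed, with all three knobs at their end stops, the pointer level with the mark to within about 1 mm, and the lever flat with the gripper still clamped; during the squeeze and the correction after it, the leg drifted up to about 1.5 mm off the mark before I brought it back.

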